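# Put the washed staining ware back on its drip trays

### The job

Put the four washed pieces of staining ware - the round jar, the knobbed dish, the long trough and the square jar - each into the steel drip tray whose outline matches its base in shape and size, standing upright and flat on the tray floor inside the rim. Set each one down gently, do not drop it or tip it over, and leave the brown reagent bottle and the rack of capped tubes where they stand.

Things in the scene. Friction and masses are not known exactly. Their poses are not given: they have to be found in the camera images.
- jar: Tall round specimen jar, white with a flat white screw lid of the same width, a thin grey line below the lid; diameter 46 mm, height 85 mm, about 0.12 kg (varies by some 40 %), closed (jar and lid are one piece). Loose; starts standing upright on the bare worktop. Origin: centre of its underside; z up. Belongs in tray_small_round.
- dish: Low round white lidded staining dish with a knob in the middle of its lid (one piece); dish diameter 84 mm; lid surface 30 mm above its underside; upright round knob of diameter 20 mm on the axis from 30 to 64 mm above the underside, by which it is lifted; about 0.25 kg (varies by some 40 %). Loose; starts standing upright on the bare worktop. Origin: centre of its underside; z up. Belongs in tray_large_round.
- trough: Oblong white open-topped staining trough with four thin partitions; outside 88 mm along its x axis, 44 mm along its y axis, 55 mm high, walls 5 mm; easily gripped from above across the 44 mm; about 0.2 kg (varies by some 40 %). Loose; starts standing upright on the bare worktop. Origin: centre of its underside; z up. Belongs in tray_oblong, long side along the tray's long side.
- square_jar: Square white jar with a square white lid (one piece, thin dark gap below the lid), 52 x 52 mm (sides along its x and y axes), 61 mm high, about 0.2 kg (varies by some 40 %). Loose; starts standing upright on the bare worktop. Origin: centre of its underside; z up. Belongs in tray_square, sides along the tray's sides.
- tray_small_round: Small round steel drip tray, inside diameter 64 mm, outside 72 mm. Fixed to the worktop. Floor 3 mm thick with a thin black mat, bright steel rim 4 mm thick and 10 mm high above the worktop. Origin: centre of its underside, on the worktop (a piece standing in it has its underside 3 mm higher); z up. For the jar.
- tray_large_round: Large round steel drip tray, inside diameter 102 mm, outside 110 mm. Fixed to the worktop. Floor 3 mm thick with a thin black mat, bright steel rim 4 mm thick and 10 mm high above the worktop. Origin: centre of its underside, on the worktop (a piece standing in it has its underside 3 mm higher); z up. For the dish.
- tray_oblong: Oblong steel drip tray, inside 104 mm along its x axis and 60 mm along its y axis, outside 112 x 68 mm. Fixed to the worktop. Floor 3 mm thick with a thin black mat, bright steel rim 4 mm thick and 10 mm high above the worktop. Origin: centre of its underside, on the worktop (a piece standing in it has its underside 3 mm higher); z up. For the trough.
- tray_square: Square steel drip tray, inside 68 x 68 mm (sides along its x and y axes), outside 76 x 76 mm. Fixed to the worktop. Floor 3 mm thick with a thin black mat, bright steel rim 4 mm thick and 10 mm high above the worktop. Origin: centre of its underside, on the worktop (a piece standing in it has its underside 3 mm higher); z up. For the square jar.
- reagent_bottle: Bystander: brown glass reagent bottle, diameter 52 mm, 110 mm high, standing loose at the robot's left edge of the work. Origin: centre of its underside. Leave it alone.
- tube_rack: Bystander: steel wire rack of 15 orange-capped tubes, 70 mm along its x axis, 150 mm along its y axis, 110 mm high, standing loose at the robot's right edge of the work. Origin: centre of its underside. Leave it alone.
Things that resemble listed ones, but are neither listed nor needed, are in the scene too. What is shaped like the tray_square but blue or turquoise is not meant.

How it is judged:
By the outcome, as a careful person would: the job done as asked, in the order asked, and still so for the second after the job is handed in, with the robot touching nothing.
It also fails if it takes over 115 s, if anything falls off the work surface, if the arm or the gripper's body presses on something with over 40 N, if the wrist force passes 120 N, or if a joint passes its speed limit or range.

### The arm

A 6-joint arm with a two-finger parallel gripper is mounted at the origin on the work surface. World frame = base frame: x ahead of the robot, y to its left, z up, the work surface at z = 0. Lengths are in m, angles in rad, forces in N, time in s.
With the tool pointing down it reaches from about 0.3 to 0.825 m from the base axis. Payload 5.4 kg.
Tool frame: the origin (TCP) lies midway between the tips of the shut fingers; the grasp point (between the pads) lies 19 mm behind it; z points along the fingers, y is the line along which they close (so a half turn about z gives the same grasp; the last joint's range is limited). The gripper opens to 92 mm and grips with 3 to 60 N. Pads are 20 mm wide; open, the fingers measure 128 mm over their backs; the gripper's body (75 mm by 189 mm) begins 69 mm behind the grasp point.
Start: joints at [0.915, 0.158, 1.597, -0, 1.386, -0.21], TCP at [0.248, 0.519, 0.215] pointing down, gripper open.
Joint ranges: [-2.91, 2.91], [-0.94, 2.29], [0.18, 2.7], [-1.29, 4.43], [0.17, 2.64], [-3, 3]. Speed limits (rad/s): [2.57, 2.57, 3.14, 3.14, 3.14, 3.14].

### API

Orientations are given as a unit quaternion [w, x, y, z].
In Python, from workcell import manip gives the robot as it stands.
- The arm moves only by the tool carry_out, never from a script. Its argument "deltas" is a list of rows, each a list of 5 numbers: the shift along the tool's x, y, z each as a share of 25 cm, from -1 to 1, then the turn about the tool's z as a share of 0.5 rad, from -1 to 1, then the closure, from 0 (fully open) to 1 (shut). A call has 1 to 20 rows; each row shifts and turns the commanded pose from where the row before left it, along the tool's axes as they then stand; what a row does not reach is not made up. A row lasts 1/10 s, in which the tool goes at most 50 mm and 8.59 degrees, less where a joint would pass 70% of its speed; a pose out of reach is approached as far as the arm can. A call with a number of a shift or a turn outside -1 to 1 is refused whole. A call with a gripper value outside its range is refused whole. The fingers move at their own pace and stop on an object; "grip_force" is the grip in N (left out, the last holds). Time passes only in rows, so rows that do not move let the fingers close. It gives the time, the measured TCP pose, the force, the opening and the grip force at its end, in the units of the state.
- manip.state(): the state, without advancing time (a new reading comes with each control period).
- manip.grab_frame(name): name is "side" or "top" or "wrist"; returns a dict with "img" (480x640x3 uint8, red, green, blue), "fx", "fy", "cx", "cy" (pixels), "T" (4x4, takes a point from camera to world coordinates); the wrist camera has in their place "tool_from_camera" (4x4, takes a point from camera to tool coordinates, whose origin is the TCP and whose axes are the flange's). Camera axes: x right, y up, looking along -z (the intrinsics and any distortion apply to the point x, -y, -z); pixel columns grow to the right and rows downward; lengths in m; the calibration is good to about 2 mm. A picture is of the moment at which its call begins: read the wrist's pose just before it. There is no depth.
- manip.close_job(): hands the job in; it is judged then, once.
Trained networks look in a picture, given as the dict that the camera call returned (one of the last four; its "shot" number tells which), for a name from the list of things; names that differ only in an ending like _2 or _b are one class to them, and where a whole thing is asked for, a point or a joint stands for the part that bears it (a point fixed in the world has none). Each returns a list of dicts, best first, with "confidence" (0 to 1); they miss things now and then, are a little off and sometimes report something else, mostly with a low value. They report only what shows in the picture. A call takes as long as a camera call. They do not tell look-alikes from the thing itself.
- manip.regions_of(target, picture): "region" (480x640 bool, what is visible of it) and "bbox" ([left, top, right, bottom] in pixels, round what is visible of it).
The state is a dict: "time_s": time; "joint_positions": joint angles; "joint_vel": joint speeds; "tau": joint torques, N m; "position": TCP position; "ee_rot": TCP orientation; "force": force on the tool from outside, world axes, zero at the start; "ft_torque": the same for the moment, N m; "grip_width": finger opening in m; "finger_force": force on a finger pad.
Only numpy, scipy, OpenCV 4.12 (cv2) and the standard library are available. Lean on these libraries where they do the work, as an engineer would, in place of code of your own. Each camera call takes 0.05 s, during which the arm holds its last target. There are 200 camera calls.

## Working session

There is one attempt and no reset: what is moved stays moved. The work goes in short steps, Python scripts to look and compute and a tool call to move; the robot and the scene stay as the last step left them, time stands still between calls to the robot, and variables do not carry over. Pictures are saved under pics/ and viewed, at most 14 in all, crops included, and the job is handed in when it is done.

Besides the shell and the picture viewer there is one more tool, called after "Emit:" by a JSON object that holds its "fn" and its "kwargs", one argument or row to a line. carry_out: Moves the arm, as the interface text tells. Shift numbers are shares of 25 cm and turn numbers shares of 0.5 rad, none past 1 either way. Its arguments: {"type":"object","properties":{"deltas":{"type":"array"},"grip_force":{"type":"number"}},"required":["deltas"]}

```bash
mkdir -p pics
cat > h.py <<'E'
from workcell import manip
import numpy as np, cv2
E
python3 - <<'E'
from h import *
s=manip.state()
print({k:np.round(v,3).tolist() for k,v in s.items()})
for n in("top","side"):
    f=manip.grab_frame(n); cv2.imwrite(f"pics/{n}0.png",f["img"][:,:,::-1])
    print(n,f.keys(),f["fx"],f["fy"],f["cx"],f["cy"],np.round(f["T"],3).tolist())
    np.savez(f"{n}0.npz",img=f["img"],T=f["T"],K=[f["fx"],f["fy"],f["cx"],f["cy"]])
f=manip.grab_frame("wrist");print(f.keys(),f["tool_from_camera"])
E
```

```text
{'time_s': 0.0, 'joint_positions': [0.915, 0.159, 1.598, -0.0, 1.386, -0.21], 'joint_vel': [0.001, 0.001, 0.001, -0.001, -0.0, -0.001], 'tau': [0.001, -38.556, -32.212, 0.07, 0.038, -0.0], 'position': [0.248, 0.518, 0.214], 'ee_rot': [-0.0, 0.221, 0.975, -0.001], 'force': [0.077, -1.066, 1.503], 'ft_torque': [-0.032, -0.016, 0.039], 'finger_force': 0.0, 'grip_width': 0.092}
top dict_keys(['img', 'fx', 'fy', 'cx', 'cy', 'T', 'shot']) 443.3927796247654 443.3927796247654 323.160872403998 238.1667162481565 [[-0.006, 0.991, -0.136, 0.407], [-1.0, -0.005, 0.008, -0.021], [0.007, 0.136, 0.991, 1.311], [0.0, 0.0, 0.0, 1.0]]
side dict_keys(['img', 'fx', 'fy', 'cx', 'cy', 'T', 'shot']) 621.904932423949 621.904932423949 316.64294472144604 248.84923666187564 [[0.846, 0.396, -0.358, -0.155], [-0.534, 0.61, -0.586, -1.192], [-0.013, 0.687, 0.727, 1.474], [0.0, 0.0, 0.0, 1.0]]
dict_keys(['img', 'fx', 'fy', 'cx', 'cy', 'tool_from_camera', 'shot']) [[-7.74256937e-04  9.57744504e-01  2.87619305e-01  8.10266598e-02]
 [ 9.99999611e-01  6.20333218e-04  6.26299773e-04  1.16541273e-03]
 [ 4.21415356e-04  2.87619678e-01 -9.57744613e-01 -1.69042254e-01]
 [ 0.00000000e+00  0.00000000e+00  0.00000000e+00  1.00000000e+00]]
```

View pics/top0.png

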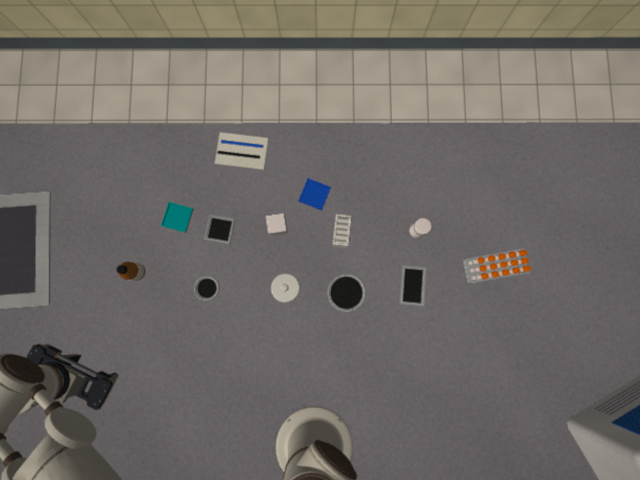

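View pics/side0.png

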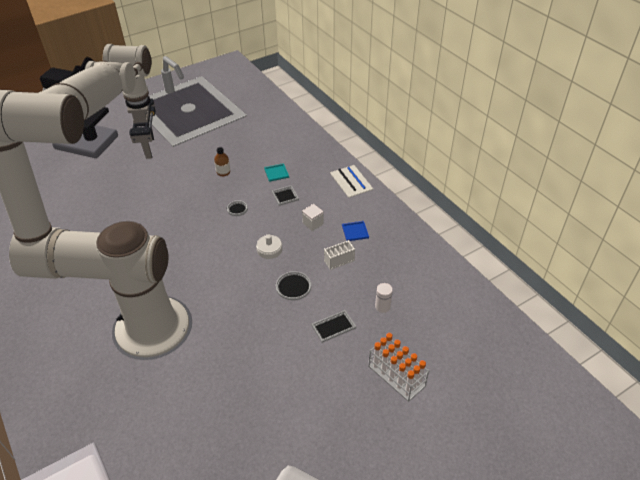

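The top view shows the trays at (206,288) small round, (346,293) large round, (413,286) oblong and (219,229) square. The ware is at (421,228) jar, (285,288) dish, (342,230) trough and (276,224) square jar.
There are three candidates for tray_square: teal (178,217), blue (315,194), and steel with a black mat (219,229). Only the steel one fits the description. I'll fit poses from both cameras and make one crop to confirm.

```bash
cat >> h.py <<'E'
from scipy.spatial.transform import Rotation as R
from scipy.optimize import minimize
def circ(d): a=np.linspace(0,2*np.pi,48,endpoint=False); return d/2*np.c_[np.cos(a),np.sin(a)]
def rect(a,b): return np.array([[a,b],[-a,b],[-a,-b],[a,-b]])/2
def prism(o,h0,h1): return np.vstack([np.c_[o,np.full(len(o),h)] for h in(h0,h1)])
M={"jar":[prism(circ(.046),0,.085)],"dish":[prism(circ(.084),0,.03),prism(circ(.02),.03,.064)],
"trough":[prism(rect(.088,.044),0,.055)],"square_jar":[prism(rect(.052,.052),0,.061)],
"tray_small_round":[prism(circ(.072),0,.01)],"tray_large_round":[prism(circ(.11),0,.01)],
"tray_oblong":[prism(rect(.112,.068),0,.01)],"tray_square":[prism(rect(.076,.076),0,.01)]}
def shot(n):
    s=manip.state(); f=manip.grab_frame(n)
    if n=="wrist":
        T=np.eye(4); T[:3,:3]=R.from_quat(np.roll(s["ee_rot"],-1)).as_matrix(); T[:3,3]=s["position"]
        f["T"]=T@f["tool_from_camera"]
    return f
def proj(P,f):
    p=(np.c_[P,np.ones(len(P))]@np.linalg.inv(f["T"]).T)[:,:3]
    return np.c_[f["cx"]+f["fx"]*p[:,0]/-p[:,2], f["cy"]+f["fy"]*p[:,1]/p[:,2]]
def ray(u,v,f,z):
    d=f["T"][:3,:3]@[(u-f["cx"])/f["fx"],-(v-f["cy"])/f["fy"],-1]; o=f["T"][:3,3]
    return o+d*(z-o[2])/d[2]
def sil(name,q,f):
    m=np.zeros((480,640),np.uint8); c,s=np.cos(q[2]),np.sin(q[2])
    for P in M[name]:
        W=P.copy(); W[:,:2]=P[:,:2]@np.array([[c,s],[-s,c]])+q[:2]
        h=cv2.convexHull(proj(W,f).astype(np.float32))
        cv2.fillConvexPoly(m,np.round(h*16).astype(np.int32),255,cv2.LINE_AA,4)
    return m/255.
def fit(name,reg,f,q0=None):
    """pose (x,y,yaw) whose silhouette best overlaps the region"""
    ys,xs=np.nonzero(reg); zc=M[name][0][:,2].max()/2
    x0=ray(xs.mean(),ys.mean(),f,zc)[:2]
    cost=lambda q:1-np.minimum(S:=sil(name,q,f),reg).sum()/np.maximum(S,reg).sum()
    yaws=[0] if "round" in name or name in("jar","dish") else (q0[2],) if q0 is not None else np.arange(-1.5,1.6,.3)
    best=None
    for y in yaws:
        s=np.array([[0,0,0],[.008,0,0],[0,.008,0],[0,0,.2]])+[*x0,y]
        r=minimize(cost,s[0],method="Nelder-Mead",options=dict(initial_simplex=s,xatol=2e-4,fatol=1e-4))
        if best is None or r.fun<best.fun: best=r
    return best.x,best.fun
def find(names,f,q0={}):
    out={}
    for n in names:
        for d in manip.regions_of(n,f)[:3]:
            if d["confidence"]<.3: continue
            q,e=fit(n,np.asarray(d["region"],float),f,q0.get(n)); out.setdefault(n,[]).append(q)
            print(n,round(d["confidence"],2),np.round(d["bbox"]).tolist(),"pose",q.round(4).tolist(),"err",round(e,3))
    return out
E
python3 - <<'E'
from h import *
for n in("top","side"):
    print(n); f=shot(n); find(M,f)
    if n=="top": cv2.imwrite("pics/crop_top.png",cv2.resize(f["img"][175:315,110:450,::-1],None,fx=2.3,fy=2.3,interpolation=cv2.INTER_CUBIC))
E
```

```text
top
jar 0.87 [410.0, 220.0, 433.0, 241.0] pose [0.6092, -0.3114, 0.0978] err 0.148
dish 0.74 [270.0, 275.0, 302.0, 305.0] pose [0.4394, 0.0787, 0.1945] err 0.096
trough 0.59 [332.0, 214.0, 354.0, 248.0] pose [0.6039, -0.0854, -0.1494] err 0.091
trough 0.47 [120.0, 264.0, 142.0, 283.0] pose [0.4904, 0.5225, 1.3751] err 0.424
square_jar 0.81 [269.0, 213.0, 290.0, 237.0] pose [0.6229, 0.1041, -1.3861] err 0.138
tray_small_round 0.83 [196.0, 276.0, 218.0, 302.0] pose [0.4403, 0.3103, 0.1497] err 0.15
tray_large_round 0.74 [326.0, 274.0, 368.0, 310.0] pose [0.4252, -0.0974, 0.1915] err 0.062
tray_large_round 0.66 [268.0, 214.0, 285.0, 233.0] pose [0.6472, 0.0982, -0.2781] err 0.682
tray_oblong 0.63 [398.0, 267.0, 427.0, 304.0] pose [0.4441, -0.2935, -0.0678] err 0.085
tray_square 0.86 [163.0, 202.0, 193.0, 230.0] pose [0.6512, 0.4048, -1.8638] err 0.099
tray_square 0.78 [207.0, 217.0, 235.0, 241.0] pose [0.6144, 0.2778, -0.1533] err 0.084
tray_square 0.63 [301.0, 176.0, 329.0, 211.0] pose [0.7194, -0.006, 1.1773] err 0.105
side
jar 0.76 [373.0, 283.0, 393.0, 313.0] pose [0.6119, -0.3076, 
[... 265 characters left out ...]
e_jar 0.64 [301.0, 205.0, 324.0, 231.0] pose [0.6263, 0.1088, -0.1352] err 0.171
tray_small_round 0.5 [230.0, 203.0, 248.0, 216.0] pose [0.442, 0.3115, 0.1588] err 0.134
tray_large_round 0.88 [274.0, 270.0, 308.0, 300.0] pose [0.4272, -0.0948, 0.0367] err 0.078
tray_large_round 0.75 [301.0, 207.0, 325.0, 232.0] pose [0.6386, 0.1322, -0.0463] err 0.364
tray_oblong 0.76 [311.0, 311.0, 356.0, 345.0] pose [0.4479, -0.2904, -0.0873] err 0.125
tray_square 0.88 [340.0, 218.0, 371.0, 243.0] pose [0.7226, -0.0048, -0.4647] err 0.148
tray_square 0.74 [264.0, 163.0, 288.0, 183.0] pose [0.6539, 0.4075, 1.2755] err 0.105
tray_square 0.55 [274.0, 186.0, 298.0, 203.0] pose [0.6157, 0.28, -1.7537] err 0.112
```

View pics/crop_top.png

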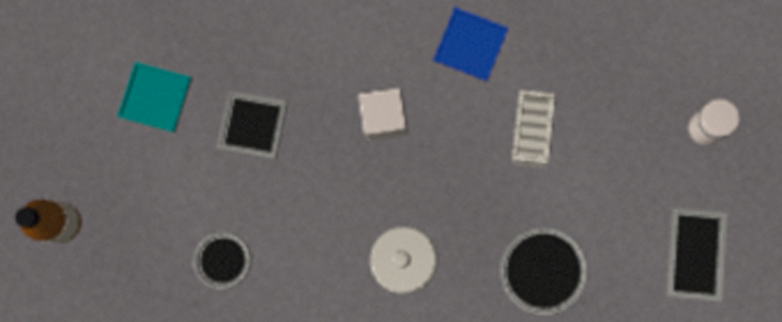

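The crop shows the steel, black-matted square tray at (253,125), with the teal (155,97) and blue (470,43) look-alikes excluded by colour. The two cameras agree within about 4 mm. I'll start with the jar, keeping to the listed order.

```bash
cat >> h.py <<'E'
def phi_now(s): 
    m=R.from_quat(np.roll(s["ee_rot"],-1)).as_matrix(); return np.arctan2(m[1,0],m[0,0])
def plan(x,y,z,phi=None):
    """turn first (rows of <=.28), then shift: print totals in shares"""
    s=manip.state(); a=phi_now(s); t=0
    if phi is not None: t=-(((phi-a)+np.pi)%(2*np.pi)-np.pi); a-=t
    d=np.array([x,y,z])-s["position"]; c,sn=np.cos(a),np.sin(a)
    v=np.array([c*d[0]+sn*d[1], sn*d[0]-c*d[1], -d[2]])/.25
    n=int(np.ceil(np.hypot(v[0],v[1])/.18)); 
    print("turn",round(t/.5,3),"shift",v.round(3),"| xy rows",n,(v[:2]/max(n,1)).round(3),"| t",round(s["time_s"],1),"pos",np.round(s["position"],4),"phi",round(phi_now(s),3))
E
python3 -c "
from h import *
plan(.61,-.31,.215)"
```

```text
turn 0.0 shift [-2.736e+00 -2.367e+00 -1.000e-03] | xy rows 21 [-0.13  -0.113] | t 1.1 pos [0.248  0.5188 0.2146] phi 2.696
```

Emit:
{"fn": "carry_out", "kwargs": {
  "deltas": [
    [-0.07,-0.06,0,0,0],
    [-0.14,-0.12,0,0,0],
    [-0.14,-0.12,0,0,0],
    [-0.14,-0.12,0,0,0],
    [-0.14,-0.12,0,0,0],
    [-0.14,-0.12,0,0,0],
    [-0.14,-0.12,0,0,0],
    [-0.14,-0.12,0,0,0],
    [-0.14,-0.12,0,0,0],
    [-0.14,-0.12,0,0,0],
    [-0.14,-0.12,0,0,0],
    [-0.14,-0.12,0,0,0],
    [-0.14,-0.12,0,0,0],
    [-0.14,-0.12,0,0,0],
    [-0.14,-0.12,0,0,0],
    [-0.14,-0.12,0,0,0],
    [-0.14,-0.12,0,0,0],
    [-0.14,-0.12,0,0,0],
    [-0.14,-0.12,0,0,0],
    [-0.14,-0.12,0,0,0]
  ],
  "grip_force": 15
}}

```text
time_s: 3.05
position: [0.612, -0.3051, 0.2145]
ee_rot: [0.0, 0.221, 0.975, 0.0]
force: [0.7, -0.3, 0.4]
grip_width: 0.0915
finger_force: 0.0
```

Run:
```python
from h import *
plan(.61,-.31,.215)
f=shot("wrist"); cv2.imwrite("pics/w1.png",f["img"][:,:,::-1]); find(["jar"],f)
```

```text
turn 0.0 shift [-0.001 -0.021 -0.002] | xy rows 1 [-0.001 -0.021] | t 3.0 pos [ 0.612  -0.3051  0.2145] phi 2.696
jar 0.91 [292.0, 193.0, 336.0, 250.0] pose [0.6097, -0.3071, 0.2016] err 0.069
```

View pics/w1.png

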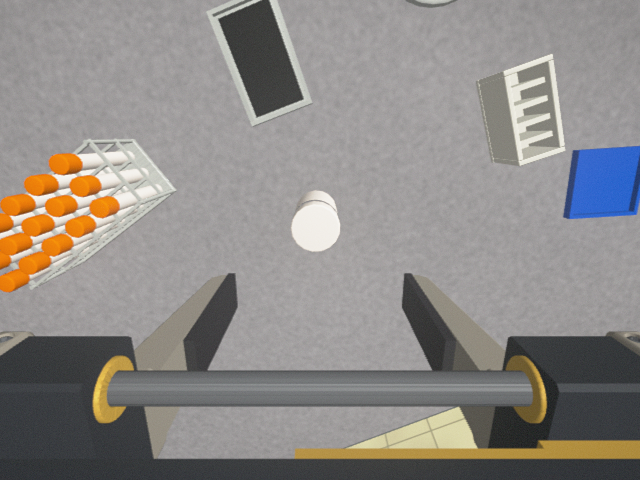

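The picture shows the jar upright at (316,220), centred between the fingers and clear of the rack. I'll descend and grip.

Emit:
{"fn": "carry_out", "kwargs": {
  "deltas": [
    [0.004,-0.011,0.08,0,0],
    [0,0,0.15,0,0],
    [0,0,0.15,0,0],
    [0,0,0.15,0,0],
    [0,0,0.12,0,0],
    [0,0,0.06,0,0],
    [0,0,0,0,0],
    [0,0,0,0,1],
    [0,0,0,0,1],
    [0,0,0,0,1],
    [0,0,0,0,1],
    [0,0,0,0,1],
    [0,0,0,0,1],
    [0,0,0,0,1],
    [0,0,0,0,1]
  ],
  "grip_force": 20
}}

```text
time_s: 4.65
position: [0.6095, -0.3057, 0.0374]
ee_rot: [0.0, 0.221, 0.975, -0.0]
force: [-0.4, -1.3, 1.1]
grip_width: 0.0455
finger_force: 20.0
```

Emit:
{"fn": "carry_out", "kwargs": {
  "deltas": [
    [0,0,-0.05,0,1],
    [0,0,-0.12,0,1],
    [0,0,-0.15,0,1],
    [0,0,-0.16,0,1],
    [0,0,-0.1,0,1]
  ]
}}

```text
time_s: 5.15
position: [0.6104, -0.3058, 0.1865]
ee_rot: [0.002, 0.221, 0.975, -0.001]
force: [0.4, 0.1, -0.6]
grip_width: 0.0454
finger_force: 20.0
```

```bash
python3 -c "
from h import *
plan(.441,.311,.18)"
```

```text
turn 0.0 shift [1.675 1.934 0.026] | xy rows 15 [0.112 0.129] | t 5.2 pos [ 0.6104 -0.3058  0.1865] phi 2.696
```

Emit:
{"fn": "carry_out", "kwargs": {
  "deltas": [
    [0.04,0.046,0,0,1],
    [0.08,0.092,0,0,1],
    [0.112,0.129,0,0,1],
    [0.112,0.129,0,0,1],
    [0.112,0.129,0,0,1],
    [0.112,0.129,0,0,1],
    [0.112,0.129,0,0,1],
    [0.112,0.129,0,0,1],
    [0.112,0.129,0,0,1],
    [0.112,0.129,0,0,1],
    [0.112,0.129,0,0,1],
    [0.112,0.129,0,0,1],
    [0.112,0.129,0,0,1],
    [0.112,0.129,0,0,1],
    [0.112,0.129,0,0,1],
    [0.07,0.081,0,0,1],
    [0.03,0.034,0,0,1],
    [0,0,0,0,1]
  ]
}}

```text
time_s: 6.95
position: [0.4388, 0.3114, 0.1823]
ee_rot: [-0.0, 0.22, 0.976, -0.0]
force: [-0.3, -0.2, -1.3]
grip_width: 0.0454
finger_force: 20.0
```

Run:
```python
from h import *
plan(.441,.311,.18)
f=shot("wrist"); cv2.imwrite("pics/w2.png",f["img"][:,:,::-1]); find(["tray_small_round"],f)
```

```text
turn 0.0 shift [-0.009  0.002  0.009] | xy rows 1 [-0.009  0.002] | t 7.0 pos [0.4388 0.3114 0.1823] phi 2.698
tray_small_round 0.95 [288.0, 187.0, 356.0, 248.0] pose [0.4425, 0.3143, 0.1693] err 0.203
```

View pics/w2.png

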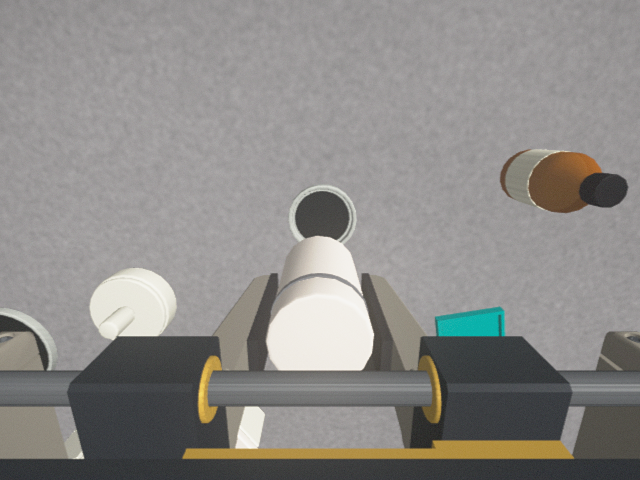

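The picture shows the held jar in front of the small round tray. The tray rim spans columns 289–356, its top row is 185, its centre is near (322,217), and the jar partly hides it.

Run:
```python
from h import *
f=shot("wrist")
print(ray(322.5,217,f,.01))
for q in ([.441,.311,0],[.439,.312,0],[.4425,.3143,0],[.443,.309,0]):
    ys,xs=np.nonzero(sil("tray_small_round",q,f)>.5); print(q,xs.min(),xs.max(),ys.min(),ys.max())
ys,xs=np.nonzero(sil("jar",[.4388,.3114,0],f)>.5);print(xs.min(),xs.max(),ys.min(),ys.max())
```

```text
[0.44079346 0.31391749 0.01      ]
[0.441, 0.311, 0] 285 355 182 251
[0.439, 0.312, 0] 285 355 180 249
[0.4425, 0.3143, 0] 289 358 182 251
[0.443, 0.309, 0] 284 354 185 254
291 348 193 263
```

Emit:
{"fn": "carry_out", "kwargs": {
  "deltas": [
    [-0.01,0.01,0.06,0,1],
    [0,0,0.12,0,1],
    [0,0,0.14,0,1],
    [0,0,0.12,0,1],
    [0,0,0.07,0,1],
    [0,0,0.03,0,1],
    [0,0,0.01,0,1],
    [0,0,0,0,1],
    [0,0,0,0,1]
  ]
}}

```text
time_s: 8.0
position: [0.4438, 0.3121, 0.0458]
ee_rot: [0.001, 0.221, 0.975, 0.001]
force: [-1.0, 0.0, -1.7]
grip_width: 0.0452
finger_force: 20.0
```

Emit:
{"fn": "carry_out", "kwargs": {
  "deltas": [
    [0,0,0.006,0,1],
    [0,0,0.006,0,1],
    [0,0,0.006,0,1],
    [0,0,0.003,0,1],
    [0,0,0,0,1],
    [0,0,0,0,1]
  ]
}}

```text
time_s: 8.6
position: [0.443, 0.3119, 0.0403]
ee_rot: [0.0, 0.221, 0.975, 0.0]
force: [-2.5, -1.7, 5.4]
grip_width: 0.0455
finger_force: 20.0
```

Contact shows at about 5 N, so the jar is down. I'll release, rise and go to the dish.

Emit:
{"fn": "carry_out", "kwargs": {
  "deltas": [
    [0,0,0,0,0.4],
    [0,0,0,0,0.2],
    [0,0,0,0,0],
    [0,0,0,0,0],
    [0,0,-0.06,0,0],
    [0,0,-0.14,0,0],
    [0,0,-0.18,0,0],
    [0,0,-0.18,0,0],
    [0,0,-0.14,0,0],
    [0,0,0,0,0]
  ]
}}

```text
time_s: 9.6
position: [0.4461, 0.3133, 0.2221]
ee_rot: [0.005, 0.221, 0.975, 0.004]
force: [0.6, -0.3, 0.3]
grip_width: 0.0915
finger_force: 0.0
```

```bash
python3 -c "
from h import *
plan(.44,.081,.215)"
```

```text
turn 0.0 shift [-0.379 -0.849  0.028] | xy rows 6 [-0.063 -0.141] | t 9.6 pos [0.4461 0.3133 0.2221] phi 2.696
```

Emit:
{"fn": "carry_out", "kwargs": {
  "deltas": [
    [-0.03,-0.07,0,0,0],
    [-0.063,-0.141,0,0,0],
    [-0.063,-0.141,0,0,0],
    [-0.063,-0.141,0,0,0],
    [-0.063,-0.141,0,0,0],
    [-0.063,-0.141,0,0,0],
    [-0.034,-0.074,0,0,0],
    [0,0,0,0,0]
  ]
}}

```text
time_s: 10.4
position: [0.4364, 0.0775, 0.2142]
ee_rot: [-0.0, 0.223, 0.975, -0.0]
force: [-0.0, 0.4, 0.6]
grip_width: 0.0916
finger_force: 0.0
```

Run:
```python
from h import *
plan(.44,.081,.215)
f=shot("wrist"); cv2.imwrite("pics/w3.png",f["img"][:,:,::-1]); find(["dish","tray_small_round","tray_large_round","jar"],f)
```

```text
turn 0.0 shift [-0.007  0.019 -0.003] | xy rows 1 [-0.007  0.019] | t 10.4 pos [0.4364 0.0775 0.2142] phi 2.692
dish 0.81 [286.0, 171.0, 364.0, 253.0] pose [0.4413, 0.0829, -0.1193] err 0.091
tray_small_round 0.64 [486.0, 83.0, 552.0, 156.0] pose [0.4414, 0.3119, 0.1624] err 0.598
tray_large_round 0.97 [136.0, 220.0, 232.0, 311.0] pose [0.4273, -0.0935, 0.0319] err 0.154
jar 0.56 [499.0, 92.0, 602.0, 147.0] pose [0.4456, 0.3115, 0.4436] err 0.06
```

View pics/w3.png

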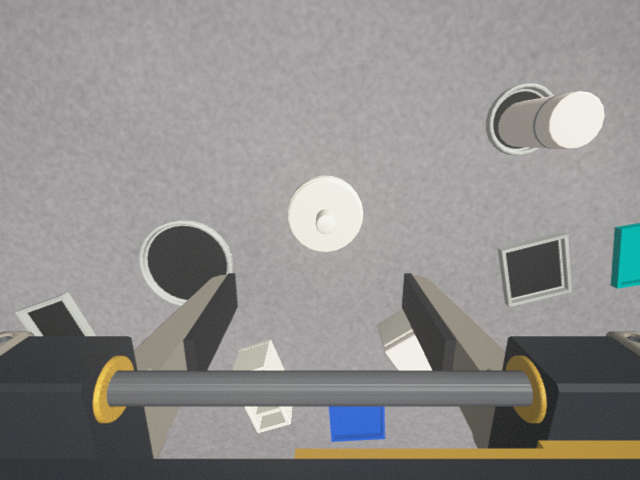

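The jar stands in its tray at (520,118). The dish at (325,213) is between the fingers, with its knob at (326,221).

Emit:
{"fn": "carry_out", "kwargs": {
  "deltas": [
    [-0.008,0.028,0.06,0,0.3],
    [0,0,0.14,0,0.3],
    [0,0,0.17,0,0.3],
    [0,0,0.17,0,0.3],
    [0,0,0.11,0,0.3],
    [0,0,0.05,0,0.3],
    [0,0,0.01,0,0.3],
    [0,0,0,0,0.3],
    [0,0,0,0,1],
    [0,0,0,0,1],
    [0,0,0,0,1],
    [0,0,0,0,1],
    [0,0,0,0,1],
    [0,0,0,0,1],
    [0,0,0,0,1],
    [0,0,0,0,1]
  ],
  "grip_force": 30
}}

```text
time_s: 12.25
position: [0.4415, 0.0846, 0.037]
ee_rot: [-0.0, 0.221, 0.975, -0.0]
force: [-3.1, -3.1, 4.4]
grip_width: 0.0194
finger_force: 30.0
```

Emit:
{"fn": "carry_out", "kwargs": {
  "deltas": [
    [0,0,-0.04,0,1],
    [0,0,-0.1,0,1],
    [0,0,-0.1,0,1],
    [0,0,-0.06,0,1],
    [0,0,0,0,1]
  ]
}}

```text
time_s: 12.75
position: [0.4434, 0.0851, 0.1143]
ee_rot: [0.003, 0.221, 0.975, 0.001]
force: [0.6, -0.3, -2.7]
grip_width: 0.0188
finger_force: 30.0
```

```bash
python3 -c "
from h import *
plan(.4275,-.0945,.11)"
```

```text
turn 0.0 shift [-0.252 -0.676  0.017] | xy rows 5 [-0.05  -0.135] | t 12.8 pos [0.4434 0.0851 0.1143] phi 2.696
```

Emit:
{"fn": "carry_out", "kwargs": {
  "deltas": [
    [-0.02,-0.055,0,0,1],
    [-0.045,-0.12,0,0,1],
    [-0.05,-0.135,0,0,1],
    [-0.05,-0.135,0,0,1],
    [-0.045,-0.12,0,0,1],
    [-0.03,-0.08,0,0,1],
    [-0.012,-0.031,0,0,1],
    [0,0,0,0,1],
    [0,0,0,0,1]
  ]
}}

```text
time_s: 13.65
position: [0.4252, -0.0937, 0.1113]
ee_rot: [-0.001, 0.221, 0.975, 0.001]
force: [0.1, -0.3, -2.8]
grip_width: 0.0194
finger_force: 30.0
```

Run:
```python
from h import *
plan(.4275,-.0945,.04)
f=shot("wrist"); cv2.imwrite("pics/w4.png",f["img"][:,:,::-1]); find(["dish","tray_large_round"],f)
```

```text
turn 0.0 shift [-0.01   0.001  0.285] | xy rows 1 [-0.01   0.001] | t 13.7 pos [ 0.4252 -0.0937  0.1113] phi 2.696
dish 0.87 [250.0, 200.0, 391.0, 344.0] pose [0.4384, -0.0979, 0.1606] err 0.398
tray_large_round 0.91 [256.0, 172.0, 384.0, 246.0] pose [0.4271, -0.094, 0.1739] err 0.705
```

View pics/w4.png

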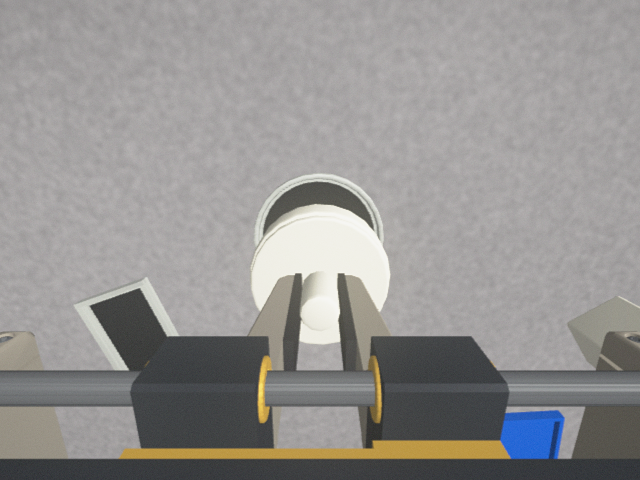

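The dish is held level at (320,275). The tray behind it has rim columns 255–383 and top row about 175. I'll check the predicted rim against these.

Run:
```python
from h import *
f=shot("wrist")
for q in ([.4275,-.0945,0],[.4255,-.0945,0],[.4275,-.0965,0]):
    ys,xs=np.nonzero(sil("tray_large_round",q,f)>.5); print(q,xs.min(),xs.max(),ys.min(),ys.max())
```

```text
[0.4275, -0.0945, 0] 252 384 172 299
[0.4255, -0.0945, 0] 251 383 170 297
[0.4275, -0.0965, 0] 250 382 173 300
```

Emit:
{"fn": "carry_out", "kwargs": {
  "deltas": [
    [-0.012,0.004,0.05,0,1],
    [0,0,0.09,0,1],
    [0,0,0.07,0,1],
    [0,0,0.03,0,1],
    [0,0,0.02,0,1],
    [0,0,0.008,0,1],
    [0,0,0.006,0,1],
    [0,0,0,0,1],
    [0,0,0,0,1]
  ]
}}

```text
time_s: 14.75
position: [0.4291, -0.0954, 0.0439]
ee_rot: [0.001, 0.221, 0.975, -0.0]
force: [0.7, -0.4, -2.3]
grip_width: 0.0191
finger_force: 30.0
```

Emit:
{"fn": "carry_out", "kwargs": {
  "deltas": [
    [0,0,0.006,0,1],
    [0,0,0.006,0,1],
    [0,0,0.003,0,1],
    [0,0,0,0,1],
    [0,0,0,0,1]
  ]
}}

```text
time_s: 15.25
position: [0.4288, -0.0951, 0.04]
ee_rot: [0.0, 0.221, 0.975, 0.0]
force: [-1.7, 0.1, 4.8]
grip_width: 0.0191
finger_force: 30.0
```

Emit:
{"fn": "carry_out", "kwargs": {
  "deltas": [
    [0,0,0,0,0.6],
    [0,0,0,0,0.4],
    [0,0,0,0,0.2],
    [0,0,0,0,0],
    [0,0,-0.06,0,0],
    [0,0,-0.14,0,0],
    [0,0,-0.18,0,0],
    [0,0,-0.18,0,0],
    [0,0,-0.12,0,0],
    [0,0,-0.03,0,0],
    [0,0,0,0,0]
  ]
}}

```text
time_s: 16.35
position: [0.4292, -0.0955, 0.2178]
ee_rot: [0.001, 0.221, 0.975, -0.0]
force: [-0.2, 0.4, -0.3]
grip_width: 0.092
finger_force: 0.0
```

```bash
python3 -c "
from h import *
plan(.606,-.084,.215,3.04)"
```

```text
turn -0.689 shift [-0.699  0.117  0.011] | xy rows 4 [-0.175  0.029] | t 16.4 pos [ 0.4292 -0.0955  0.2178] phi 2.696
```

Emit:
{"fn": "carry_out", "kwargs": {
  "deltas": [
    [0,0,0,-0.2,0],
    [0,0,0,-0.28,0],
    [0,0,0,-0.21,0],
    [-0.08,0.014,0,0,0],
    [-0.16,0.027,0,0,0],
    [-0.175,0.029,0,0,0],
    [-0.16,0.027,0,0,0],
    [-0.09,0.014,0,0,0],
    [-0.035,0.006,0,0,0],
    [0,0,0,0,0],
    [0,0,0,0,0]
  ]
}}

```text
time_s: 17.45
position: [0.6044, -0.0836, 0.2159]
ee_rot: [-0.001, 0.05, 0.999, 0.0]
force: [-0.0, -0.7, 0.1]
grip_width: 0.0918
finger_force: 0.0
```

Run:
```python
from h import *
plan(.606,-.084,.215,3.04)
f=shot("wrist"); cv2.imwrite("pics/w5.png",f["img"][:,:,::-1]); find(["trough","dish","tray_large_round","tray_oblong","square_jar","tray_square"],f)
```

```text
turn 0.001 shift [-0.007 -0.001  0.004] | xy rows 1 [-0.007 -0.001] | t 17.4 pos [ 0.6044 -0.0836  0.2159] phi 3.041
trough 0.85 [300.0, 173.0, 346.0, 263.0] pose [0.6052, -0.0807, -0.1284] err 0.06
trough 0.52 [242.0, 0.0, 334.0, 88.0] pose [0.4274, -0.0906, -0.7394] err 0.261
dish 0.72 [243.0, 0.0, 334.0, 87.0] pose [0.4282, -0.0943, 0.2021] err 0.047
tray_large_round 0.85 [234.0, 0.0, 343.0, 101.0] pose [0.4264, -0.0941, 0.2889] err 0.703
tray_oblong 0.88 [59.0, 16.0, 148.0, 138.0] pose [0.4472, -0.2893, -0.0986] err 0.026
square_jar 0.85 [458.0, 185.0, 540.0, 252.0] pose [0.6241, 0.1071, 0.0758] err 0.087
tray_square 0.81 [598.0, 152.0, 640.0, 220.0] pose [0.6155, 0.2809, -0.168] err 0.033
tray_square 0.78 [356.0, 260.0, 431.0, 334.0] pose [0.7221, -0.0027, 1.1862] err 0.33
tray_square 0.47 [60.0, 17.0, 150.0, 138.0] pose [0.4341, -0.2874, -1.5082] err 0.328
```

View pics/w5.png

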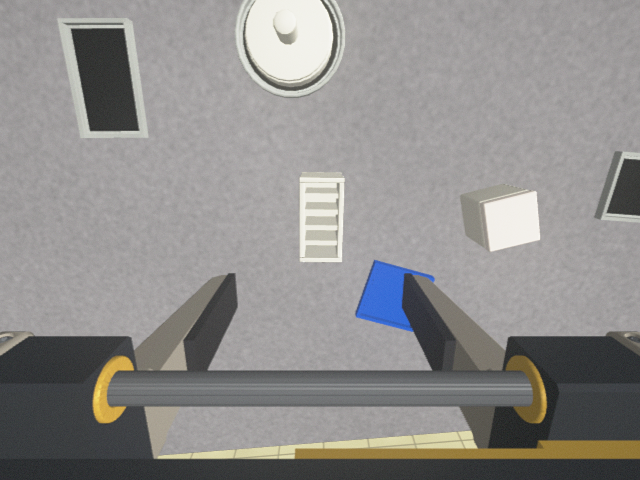

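The dish sits in its tray at (289,38). The trough at (321,218) lies aligned between the fingers.

Emit:
{"fn": "carry_out", "kwargs": {
  "deltas": [
    [-0.003,0.009,0.06,-0.02,0],
    [0,0,0.14,0,0],
    [0,0,0.18,0,0],
    [0,0,0.18,0,0],
    [0,0,0.13,0,0],
    [0,0,0.07,0,0],
    [0,0,0.02,0,0],
    [0,0,0,0,0],
    [0,0,0,0,1],
    [0,0,0,0,1],
    [0,0,0,0,1],
    [0,0,0,0,1],
    [0,0,0,0,1],
    [0,0,0,0,1],
    [0,0,0,0,1]
  ],
  "grip_force": 25
}}

```text
time_s: 19.3
position: [0.6067, -0.0816, 0.0222]
ee_rot: [0.0, 0.045, 0.999, -0.0]
force: [-0.6, -0.4, 0.3]
grip_width: 0.0439
finger_force: 24.9
```

Emit:
{"fn": "carry_out", "kwargs": {
  "deltas": [
    [0,0,0,0,1],
    [0,0,-0.04,0,1],
    [0,0,-0.1,0,1],
    [0,0,-0.12,0,1],
    [0,0,-0.12,0,1],
    [0,0,-0.05,0,1],
    [0,0,0,0,1]
  ]
}}

```text
time_s: 20.0
position: [0.6081, -0.0819, 0.132]
ee_rot: [0.002, 0.045, 0.999, -0.001]
force: [1.3, -0.6, -1.4]
grip_width: 0.0439
finger_force: 24.9
```

```bash
python3 -c "
from h import *
plan(.447,-.29,.12,np.pi-.098); print(manip.state()['grip_width'])"
```

```text
turn 0.015 shift [ 0.56  -0.892  0.048] | xy rows 6 [ 0.093 -0.149] | t 20.0 pos [ 0.6081 -0.0819  0.132 ] phi 3.051
0.04386399713585053
```

Emit:
{"fn": "carry_out", "kwargs": {
  "deltas": [
    [0.04,-0.065,0,0,1],
    [0.08,-0.128,0,0,1],
    [0.093,-0.149,0,0,1],
    [0.093,-0.149,0,0,1],
    [0.093,-0.149,0,0,1],
    [0.08,-0.128,0,0,1],
    [0.05,-0.08,0,0,1],
    [0.025,-0.044,0,0,1],
    [0,0,0,0,1],
    [0,0,0,0,1]
  ]
}}

```text
time_s: 21.0
position: [0.4487, -0.29, 0.1288]
ee_rot: [-0.0, 0.045, 0.999, 0.001]
force: [0.1, 0.8, -2.5]
grip_width: 0.0438
finger_force: 24.9
```

Run:
```python
from h import *
plan(.4485,-.29,.0252,np.pi-.098)
f=shot("wrist"); cv2.imwrite("pics/w6.png",f["img"][:,:,::-1])
for q in ([.447,-.29,-.098],):
    c=f["img"].copy(); cs,_=cv2.findContours((sil("tray_oblong",q,f)>.5).astype(np.uint8),0,2); cv2.drawContours(c,cs,-1,(255,0,0),1)
    cv2.imwrite("pics/w6.png",c[:,:,::-1])
```

```text
turn 0.015 shift [ 0.001 -0.     0.414] | xy rows 1 [ 0.001 -0.   ] | t 21.0 pos [ 0.4487 -0.29    0.1288] phi 3.051
```

View pics/w6.png

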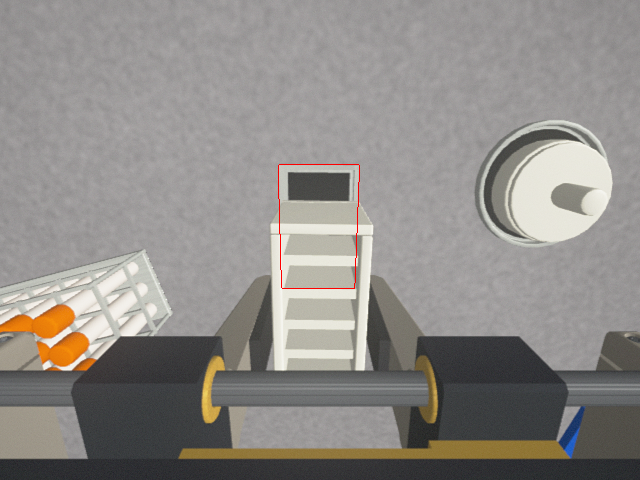

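The predicted tray outline (278–358, from row 165) matches the tray seen. The trough (272–371) is centred over it, and the dish is well seated at right. I'll lower it.

Emit:
{"fn": "carry_out", "kwargs": {
  "deltas": [
    [0,-0.004,0.06,0.01,1],
    [0,0,0.11,0,1],
    [0,0,0.11,0,1],
    [0,0,0.06,0,1],
    [0,0,0.03,0,1],
    [0,0,0.012,0,1],
    [0,0,0.01,0,1],
    [0,0,0,0,1],
    [0,0,0,0,1]
  ]
}}

```text
time_s: 21.95
position: [0.449, -0.2926, 0.0325]
ee_rot: [0.001, 0.048, 0.999, -0.001]
force: [-0.4, 0.6, -1.7]
grip_width: 0.0437
finger_force: 24.9
```

Emit:
{"fn": "carry_out", "kwargs": {
  "deltas": [
    [0,0,0.008,0,1],
    [0,0,0.007,0,1],
    [0,0,0.006,0,1],
    [0,0,0.005,0,1],
    [0,0,0.002,0,1],
    [0,0,0,0,1],
    [0,0,0,0,1]
  ]
}}

```text
time_s: 22.65
position: [0.4484, -0.292, 0.0252]
ee_rot: [-0.0, 0.048, 0.999, 0.0]
force: [-2.8, 1.9, 5.3]
grip_width: 0.0439
finger_force: 24.9
```

Emit:
{"fn": "carry_out", "kwargs": {
  "deltas": [
    [0,0,0,0,0.4],
    [0,0,0,0,0.25],
    [0,0,0,0,0.25],
    [0,0,0,0,0.25],
    [0,0,-0.06,0,0.25],
    [0,0,-0.14,0,0.25],
    [0,0,-0.18,0,0],
    [0,0,-0.18,0,0],
    [0,0,-0.15,0,0],
    [0,0,-0.05,0,0],
    [0,0,0,0,0]
  ]
}}

```text
time_s: 23.75
position: [0.4494, -0.293, 0.2173]
ee_rot: [0.002, 0.048, 0.999, -0.002]
force: [-0.4, 0.5, -1.0]
grip_width: 0.0921
finger_force: 0.0
```

```bash
python3 -c "
from h import *
plan(.624,.107,.215,np.pi+.07)"
```

```text
turn -0.332 shift [-0.809  1.547  0.009] | xy rows 10 [-0.081  0.155] | t 23.8 pos [ 0.4494 -0.293   0.2173] phi 3.046
```

Emit:
{"fn": "carry_out", "kwargs": {
  "deltas": [
    [0,0,0,-0.15,0],
    [0,0,0,-0.18,0],
    [-0.04,0.077,0,0,0],
    [-0.081,0.155,0,0,0],
    [-0.081,0.155,0,0,0],
    [-0.081,0.155,0,0,0],
    [-0.081,0.155,0,0,0],
    [-0.081,0.155,0,0,0],
    [-0.081,0.155,0,0,0],
    [-0.081,0.155,0,0,0],
    [-0.081,0.155,0,0,0],
    [-0.081,0.155,0,0,0],
    [-0.055,0.105,0,0,0],
    [-0.065,0.125,0,0,0],
    [0,0,0,0,0],
    [0,0,0,0,0]
  ]
}}

```text
time_s: 25.35
position: [0.6394, 0.148, 0.2117]
ee_rot: [-0.002, -0.035, 0.999, -0.0]
force: [0.7, -0.6, 0.3]
grip_width: 0.0921
finger_force: 0.0
```

Run:
```python
from h import *
plan(.624,.107,.215,np.pi+.07)
f=shot("wrist"); cv2.imwrite("pics/w7.png",f["img"][:,:,::-1]); find(["square_jar","tray_square","trough","tray_oblong"],f)
```

```text
turn 0.001 shift [ 0.073 -0.159 -0.013] | xy rows 1 [ 0.073 -0.159] | t 25.4 pos [0.6394 0.148  0.2117] phi -3.071
square_jar 0.62 [246.0, 173.0, 312.0, 229.0] pose [0.6237, 0.1086, -1.443] err 0.085
square_jar 0.35 [477.0, 2.0, 582.0, 54.0] pose [0.4374, 0.3181, 2.0326] err 0.119
tray_square 0.87 [396.0, 158.0, 483.0, 237.0] pose [0.616, 0.2808, -0.1649] err 0.064
tray_square 0.6 [496.0, 197.0, 593.0, 276.0] pose [0.6531, 0.4076, -1.8463] err 0.061
tray_square 0.6 [148.0, 227.0, 231.0, 299.0] pose [0.7221, -0.0013, -1.9601] err 0.173
```

View pics/w7.png

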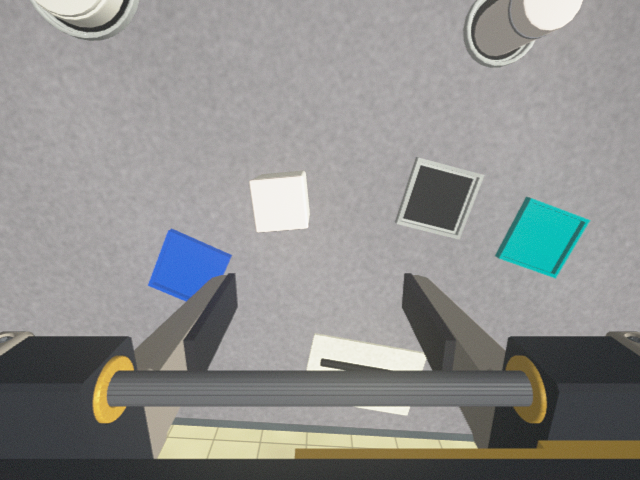

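The steel tray with the black mat is at (440,197), with teal (543,237) and blue (190,265) beside it. The square jar's top is at (280,203), turned about 0.1 rad. I overshot sideways by about 40 mm, so I'll correct, turn slightly and descend.

Emit:
{"fn": "carry_out", "kwargs": {
  "deltas": [
    [0.04,-0.08,0,0,0],
    [0.033,-0.073,0,-0.1,0],
    [0,0,0.06,0,0],
    [0,0,0.1,0,0]
  ]
}}

```text
time_s: 26.0
position: [0.6265, 0.1078, 0.1758]
ee_rot: [0.002, -0.058, 0.998, 0.0]
force: [0.6, 0.9, -0.7]
grip_width: 0.0919
finger_force: 0.0
```

Run:
```python
from h import *
plan(.624,.1085,.025,np.pi+.12)
f=shot("wrist"); find(["square_jar"],f)
```

```text
turn -0.007 shift [0.01  0.004 0.603] | xy rows 1 [0.01  0.004] | t 26.0 pos [0.6265 0.1078 0.1758] phi -3.025
square_jar 0.64 [287.0, 191.0, 348.0, 258.0] pose [0.6243, 0.108, 0.1516] err 0.082
```

Emit:
{"fn": "carry_out", "kwargs": {
  "deltas": [
    [0.006,0.003,0.08,-0.04,0],
    [0,0,0.15,0,0],
    [0,0,0.17,0,0],
    [0,0,0.12,0,0],
    [0,0,0.06,0,0],
    [0,0,0.01,0,0],
    [0,0,0,0,0],
    [0,0,0,0,1],
    [0,0,0,0,1],
    [0,0,0,0,1],
    [0,0,0,0,1],
    [0,0,0,0,1],
    [0,0,0,0,1],
    [0,0,0,0,1]
  ]
}}

```text
time_s: 27.5
position: [0.6238, 0.1087, 0.0274]
ee_rot: [0.0, -0.07, 0.998, -0.0]
force: [-1.0, -1.5, 2.4]
grip_width: 0.0518
finger_force: 25.0
```

Emit:
{"fn": "carry_out", "kwargs": {
  "deltas": [
    [0,0,0,0,1],
    [0,0,-0.04,0,1],
    [0,0,-0.1,0,1],
    [0,0,-0.12,0,1],
    [0,0,-0.1,0,1],
    [0,0,-0.05,0,1],
    [0,0,0,0,1]
  ]
}}

```text
time_s: 28.2
position: [0.6248, 0.1092, 0.1317]
ee_rot: [0.002, -0.07, 0.998, -0.0]
force: [0.8, 0.4, -2.0]
grip_width: 0.0517
finger_force: 25.0
```

```bash
python3 -c "
from h import *
plan(.6155,.281,.12,np.pi-.165)"
```

```text
turn 0.609 shift [0.15  0.672 0.047] | xy rows 4 [0.037 0.168] | t 28.2 pos [0.6248 0.1092 0.1317] phi -3.002
```

Emit:
{"fn": "carry_out", "kwargs": {
  "deltas": [
    [0,0,0,0.15,1],
    [0,0,0,0.25,1],
    [0,0,0,0.209,1],
    [0.018,0.08,0,0,1],
    [0.033,0.15,0,0,1],
    [0.037,0.165,0,0,1],
    [0.033,0.15,0,0,1],
    [0.02,0.09,0,0,1],
    [0.009,0.037,0,0,1],
    [0,0,0,0,1],
    [0,0,0,0,1]
  ]
}}

```text
time_s: 29.3
position: [0.614, 0.2796, 0.1286]
ee_rot: [-0.001, 0.083, 0.997, -0.001]
force: [0.4, -0.0, -2.3]
grip_width: 0.0518
finger_force: 25.0
```

Run:
```python
from h import *
plan(.6158,.281,.0304,np.pi-.165)
f=shot("wrist")
c=f["img"].copy(); cs,_=cv2.findContours((sil("tray_square",[.6158,.281,-.165],f)>.5).astype(np.uint8),0,2); cv2.drawContours(c,cs,-1,(255,0,0),1)
cv2.imwrite("pics/w8.png",c[:,:,::-1])
```

```text
turn -0.002 shift [-0.006  0.007  0.393] | xy rows 1 [-0.006  0.007] | t 29.3 pos [0.614  0.2796 0.1286] phi 2.976
```

View pics/w8.png

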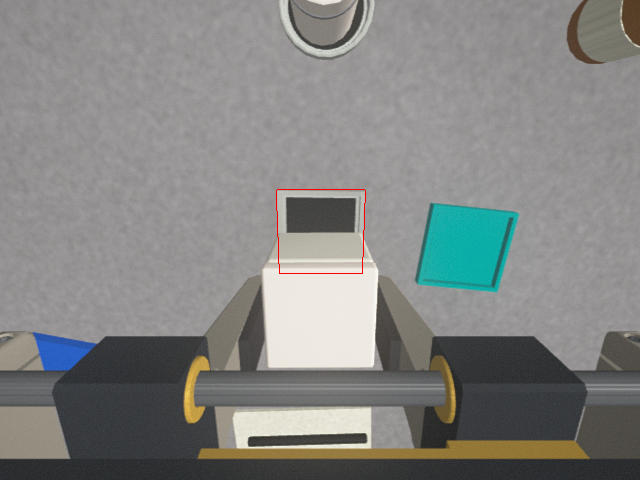

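The jar (264–377) is square over the steel tray, and the predicted outline (277–366, from row 189) matches. I'll lower it.

Emit:
{"fn": "carry_out", "kwargs": {
  "deltas": [
    [-0.006,0.007,0.05,0,1],
    [0,0,0.1,0,1],
    [0,0,0.1,0,1],
    [0,0,0.06,0,1],
    [0,0,0.03,0,1],
    [0,0,0.015,0,1],
    [0,0,0.01,0,1],
    [0,0,0,0,1],
    [0,0,0,0,1]
  ]
}}

```text
time_s: 30.25
position: [0.6167, 0.2826, 0.0394]
ee_rot: [0.001, 0.083, 0.997, 0.0]
force: [0.1, -0.4, -2.8]
grip_width: 0.052
finger_force: 25.0
```

Emit:
{"fn": "carry_out", "kwargs": {
  "deltas": [
    [0,-0.004,0.009,0,1],
    [0,0,0.009,0,1],
    [0,0,0.007,0,1],
    [0,0,0.005,0,1],
    [0,0,0.004,0,1],
    [0,0,0.002,0,1],
    [0,0,0,0,1],
    [0,0,0,0,1]
  ]
}}

```text
time_s: 31.05
position: [0.6159, 0.2814, 0.0305]
ee_rot: [-0.0, 0.082, 0.997, -0.0]
force: [-3.8, -1.3, 5.7]
grip_width: 0.0519
finger_force: 25.0
```

Emit:
{"fn": "carry_out", "kwargs": {
  "deltas": [
    [0,0,0,0,0.35],
    [0,0,0,0,0.25],
    [0,0,0,0,0.2],
    [0,0,0,0,0.2],
    [0,0,-0.05,0,0.2],
    [0,0,-0.12,0,0.2],
    [0,0,-0.18,0,0.2],
    [0,0,-0.18,0,0.2],
    [0,0,-0.18,0,0.2],
    [0,0,-0.12,0,0.2],
    [0,0,-0.04,0,0.2],
    [0,0,0,0,0.2],
    [0,0,0,0,0.2]
  ]
}}

```text
time_s: 32.35
position: [0.615, 0.2811, 0.2446]
ee_rot: [-0.002, 0.083, 0.997, -0.001]
force: [0.5, 0.2, -1.4]
grip_width: 0.0734
finger_force: 0.0
```

Run:
```python
from h import *
f=shot("wrist"); find(["square_jar"],f)
g=shot("side")
cv2.imwrite("pics/end.png",np.hstack([cv2.resize(f["img"],(400,300)),cv2.resize(g["img"][140:410,200:440],(400,450))[:300] if 0 else cv2.resize(g["img"][150:400,200:440],(400,300))])[:,:,::-1])
```

```text
square_jar 0.73 [294.0, 186.0, 348.0, 239.0] pose [0.6164, 0.2823, -0.142] err 0.073
```

View pics/end.png

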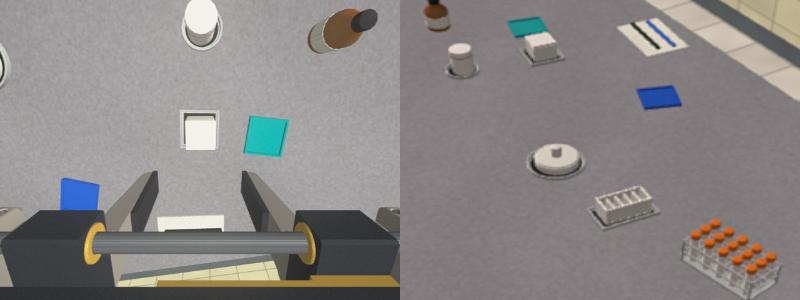

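All four pieces stand upright in their trays: jar (460,60), square jar (541,45), dish (556,160) and trough (624,205). The bottle and rack are untouched, so I'll hand in.

```bash
python3 -c "
from h import *
print(manip.close_job())"
```

```text
the job is handed in; nothing more can be done
None
```

The job is handed in: the jar, dish, trough and square jar each stand upright in their matching steel trays, and the bottle and rack were left where they stood (about 32 s of the 115 s used).

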